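# Index the dial one station and bolt it

### The job

Push the index table's dial counter-clockwise (seen from above) by its upright posts, on to the next station only, until the spring pawl has clicked in behind the next tooth; then draw the dial back clockwise until that tooth bears firmly on the pawl. Then slide the locking bolt fully home into its slot by its upright knob and let go. Feel for both: do not load the pawl or jam the bolt's nose with more than about 20 N.

Things in the scene. Friction and masses are not known exactly. Their poses are not given: they have to be found in the camera images.
- index_base: Fixed dark steel base of the index table, a disc 220 mm across and 10 mm thick with two tongues. Origin on the dial's axis at the underside (table top); z up. The pawl unit (closed grey housing, 47 mm high) lies in the direction -135 degrees from its x axis (about z), the bolt in the direction +135 degrees. On the dial a wooden block is strapped, up to 92 mm above the table, 46 mm from the axis.
- dial (a joint): Angle of the aluminium dial (176 mm across, top 40 mm above the table) about the base's z axis, rad, positive counter-clockwise from above. Rubbing takes 2 N at a post; it stays where it is left. Starts at 0.07 to 0.20; stations are 1.047 apart. The pawl clicks over the next tooth at 1.0 to 1.2; riding it up the tooth takes up to about 12 N at a post in the last 0.4 rad.
- post (a point): Middle (70 mm above the table) of the post that lies on the base's +x axis at dial angle 0; turns with the dial. Six such upright round steel posts, 14 mm across, 40 to 85 mm above the table, stand 60 degrees apart on a circle of 74 mm radius.
- pawl (a joint): Lift of the spring pawl, m: 0 dropped in, about 0.008 just before it clicks over a tooth.
- pawl_nose: Nose of the pawl, 9 mm wide, riding on the teeth 22 to 32 mm above the table, 97 mm from the axis. Frame: the base's turned by -135 degrees (x from the axis to the pawl). Drawn back, it is a solid stop. The tooth meets it at a dial angle of 0.99 to 1.105, different each time, since the toothed ring under the dial is clamped at an unknown phase: it must be felt.
- bolt (a joint): Travel of the locking bolt towards the dial's axis, m: 0 withdrawn, 0.020 fully in at its end stop. Starts at 0 to 0.003. Sliding takes about 2 N and it stays where it is left. It enters only if the tooth is within 2 mm of the pawl; otherwise its nose strikes the slotted plate at about 0.006.
- bolt_knob (a point): Point 60 mm above the table on the bolt's upright round knob (12 mm across, 22 to 75 mm above the table), 158 mm from the dial's axis when withdrawn. The bolt slides straight towards the dial's axis.
- bolt_nose: The bolt's flat nose, 10 mm wide, 12 to 22 mm above the table, which enters a 14 mm slot in the plate under the dial. Frame: the base's turned by +135 degrees (x from the dial's axis to the bolt).

How it is judged (in metres and radians):
On the way, in this order (a step that is already met when the one before it is completed fails the run):
1. the dial has been pushed one station on and the pawl has dropped in behind the next tooth (value of joint dial between 0.95 and 1.7 rad and value of joint pawl below 0.002 m), for 0.1 s.
2. the dial has been drawn back and its tooth bears on the pawl (3 N or more) for 0.2 s (value of joint dial between 0.95 and 1.15 rad and value of joint pawl below 0.002 m and contact force between pawl_nose and anything else above 3 N), for 0.2 s.
At the end, for the whole second after the job is handed in: the bolt is at least 16 mm in, the dial stands one station on from where it started (0.95 to 1.15 rad) and at rest, and the pawl is down (lift under 2 mm) (value of joint bolt above 0.016 m and value of joint dial between 0.95 and 1.15 rad and value of joint pawl below 0.002 m and velocity of joint dial between -0.05 and 0.05 rad/s); the robot touches nothing.
It fails at once if the dial is turned past the next station (value of joint dial above 1.75 rad).
It fails at once if the pawl's nose is loaded with more than 22 N (contact force between pawl_nose and anything else above 22 N).
It fails at once if the bolt's nose is jammed with more than 22 N (contact force between bolt_nose and anything else above 22 N).
It also fails if it takes over 61 s, if anything falls off the work surface, if the arm or the gripper's body presses on something with over 40 N, if the wrist force passes 120 N, or if a joint passes its speed limit or range.

### The arm

A 6-joint arm with a two-finger parallel gripper is mounted at the origin on a cart in front of the work surface, level with it; the furniture and walls round the work are solid. World frame = base frame: x ahead of the robot, y to its left, z up, the work surface at z = 0. Lengths are in m, angles in degrees, forces in N, time in s.
With the tool pointing down it reaches from about 0.4 to 0.825 m from the base axis. Payload 7 kg.
Tool frame: the origin (TCP) lies midway between the tips of the shut fingers; the grasp point (between the pads) lies hold_point_z behind it (hold_point_z is the distance from the TCP to the grasp point, in m); z points along the fingers, y is the line along which they close (so a half turn about z gives the same grasp; the last joint's range is limited). The gripper opens to 88 mm and grips with 3 to 60 N. Pads are 19 mm wide; open, the fingers measure 130 mm over their backs; the gripper's body (78 mm by 193 mm) begins 47 mm behind the grasp point.
Start: joints at [90.877, 20.546, 0.682, 0, -70.136, -16.507], TCP at [0.182, 0.65, 0.227] pointing down, gripper open.
Joint ranges: [-176.03, 176.03], [-82.01, 121.73], [-58.28, 71.71], [-173.87, 95.51], [-174.79, -0.11], [-173.66, 173.66]. Speed limits (degrees/s): [136.94, 136.94, 172.46, 180, 180, 180].

### API

Orientations are given as [roll, pitch, yaw] about the fixed x, y, z axes, in that order (R = Rz(yaw) Ry(pitch) Rx(roll)).
In Python, from plant import * gives the robot as it stands.
- The arm moves only by the tool step_arm, never from a script. Its argument "steps" is a list that holds one entry, the list of rows, each a list of 6 numbers: the shift along the tool's x, y, z scaled (see below), then the turn, a rotation vector about the tool's x, y, z scaled (see below). In form: [[[tx, ty, tz, wx, wy, wz], ...]]. A call has 1 to 20 rows; each row is the pose to reach, as a shift and turn from the pose commanded when the call began, along the tool's axes at that moment; what a row does not reach only later rows make up. The controller multiplies each number of a shift by 100 mm and each number of a turn by 0.5 rad. A row lasts 1/10 s, in which the tool goes at most 50 mm and 8.59 degrees, less where a joint would pass 70% of its speed; a pose out of reach is approached as far as the arm can. A call with a number of a shift or a turn outside -1 to 1 is refused whole. A call with a gripper value outside its range is refused whole. "jaw" is the closure in counts, from 0 (fully open) to 255 (shut), set as the call begins (left out, the last holds). The fingers move at their own pace and stop on an object; the grip force is fixed at half the most. Time passes only in rows, so rows that repeat a pose let the fingers close. It gives the time, the measured TCP pose, the force, the opening and the grip force at its end, in the units of the state.
- get_obs(): the state, without advancing time (a new reading comes with each control period).
- snapshot(name): name is "scene" or "top"; returns (picture, depth): 400x640x3 uint8, red, green, blue; 400x640 float32, m along the optical axis (not along the pixel's ray), 0 where there is no reading.
- calibration(name): a dict with "mtx" (3x3 intrinsics, pixels), "rvec" (rotation vector, rad) and "tvec" (3), from world to camera coordinates, as OpenCV has them. Camera axes: x right, y down, z forward; pixel columns grow to the right and rows downward; lengths in m; the calibration is good to about 2 mm. A picture is of the moment at which its call begins. calibration takes no time and is no camera call.
- close_job(): hands the job in; it is judged then, once.
The state is a dict: "clock": time; "joint_pos": joint angles; "qvel": joint speeds; "tau": joint torques, N m; "tool_pos": TCP position; "orientation": TCP orientation; "force": force on the tool from outside, world axes, zero at the start; "moment": the same for the moment, N m; "opening": finger opening in m; "gripper_force": force on a finger pad.
Only numpy, scipy, OpenCV 4.12 (cv2) and the standard library are available. Lean on these libraries where they do the work, as an engineer would, in place of code of your own. Each camera call takes 0.05 s, during which the arm holds its last target. There are 200 camera calls.

## Working session

There is one attempt and no reset: what is moved stays moved. The work goes in short steps, Python scripts to look and compute and a tool call to move; the robot and the scene stay as the last step left them, time stands still between calls to the robot, and variables do not carry over. Pictures are saved under pics/ and viewed, at most 10 in all, crops included, and the job is handed in when it is done.

Besides the shell and the picture viewer there is one more tool, called after "Request:" as name(argument=value, ...), one argument or row to a line, values as JSON. step_arm: Moves the arm, as the interface text tells. Its arguments: {"type":"object","properties":{"steps":{"type":"array","items":{"type":"array","items":{"type":"array","items":{"type":"number","minimum":-1,"maximum":1}}}},"jaw":{"type":"number"}},"required":["steps"]}

```bash
mkdir -p pics; ls; python3 - <<'E'
from plant import *
import cv2,numpy as np
o=get_obs();print(o)
for n in("scene","top"):
    p,d=snapshot(n);np.savez(f"{n}0.npz",p=p,d=d);cv2.imwrite(f"pics/{n}0.png",p[:,:,::-1])
    c=calibration(n);R=cv2.Rodrigues(np.array(c["rvec"],float))[0];print(n,c["mtx"],(-R.T@np.array(c["tvec"]).ravel()))
E
```

```text
pics
{'clock': 0.0, 'joint_pos': array([ 9.08774682e+01,  2.05910687e+01,  6.33740958e-01, -2.05536064e-02,
       -7.01361842e+01, -1.65056555e+01]), 'qvel': array([ 0.05357668, -0.0484322 , -0.03419361, -0.02700388,  0.00293322,
        0.00641025]), 'tau': array([-4.08408696e-04, -5.82718670e+01,  2.93047410e+01,  6.99748859e+00,
        6.86637824e-03, -1.49787202e-04]), 'tool_pos': array([0.18174634, 0.6495586 , 0.22562522]), 'orientation': array([ 1.79904852e+02, -8.04481410e-03, -1.56351802e+01]), 'force': array([ 0.50258171, -0.00132358,  0.04874347]), 'moment': array([-0.01291512,  0.00834116,  0.01630413]), 'gripper_force': 0.0, 'opening': 0.08764261476025473}
scene [[432.59785525   0.         323.0950929 ]
 [  0.         432.59785525 205.08158945]
 [  0.           0.           1.        ]] [0.06091467 0.51517837 0.70368153]
top [[440.41315392   0.         320.33960077]
 [  0.         440.41315392 202.44965957]
 [  0.           0.           1.        ]] [0.39975124 0.20717499 0.91451191]
```

View pics/top0.png

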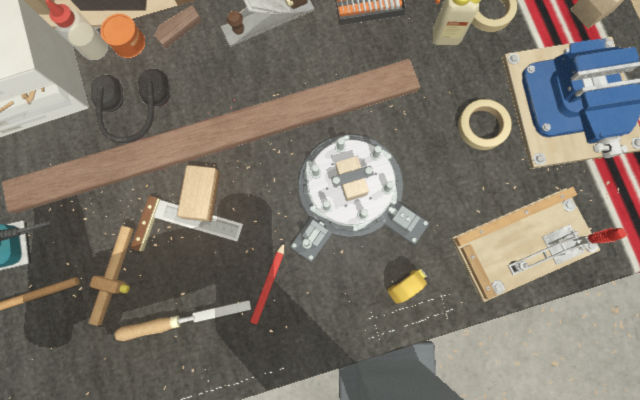

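View pics/scene0.png

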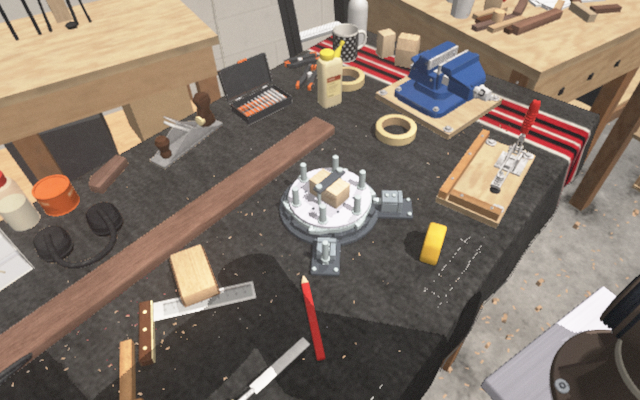

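The top view shows the base disc at about (351,185), the bolt tongue with its knob at (314,240) and the pawl housing at (405,222). In the scene view the bolt is at (325,255) and the pawl at (393,203).

```bash
cat > h.py <<'E'
from plant import *
import cv2,numpy as np
def cam(n):
    c=calibration(n);R=cv2.Rodrigues(np.array(c["rvec"],float))[0];return np.array(c["mtx"]),R,np.array(c["tvec"]).ravel()
def ray(n,uv,z):
    K,R,t=cam(n);uv=np.atleast_2d(uv).astype(float);d=np.linalg.solve(K,np.c_[uv,np.ones(len(uv))].T);d=(R.T@d).T;o=-R.T@t
    return o+d*((z-o[2])/d[:,2])[:,None]
def proj(n,X):
    K,R,t=cam(n);p=(K@(R@np.atleast_2d(X).T+t[:,None])).T;return p[:,:2]/p[:,2:]
E
python3 - <<'E'
from h import *
a=np.load("top0.npz");p=a["p"][120:270,280:440];b=np.load("scene0.npz");q=b["p"][145:280,270:420]
cv2.imwrite("pics/c1.png",cv2.resize(p[:,:,::-1],None,fx=4,fy=4,interpolation=cv2.INTER_CUBIC))
cv2.imwrite("pics/c2.png",cv2.resize(q[:,:,::-1],None,fx=4,fy=4,interpolation=cv2.INTER_CUBIC))
print(ray("top",[[351,185],[314,240],[405,222]],[.01,.03,.03][0]))
E
```

```text
[[0.59742102 0.15671247 0.01      ]
 [0.48358669 0.23632597 0.01      ]
 [0.51675337 0.04797048 0.01      ]]
```

View pics/c1.png

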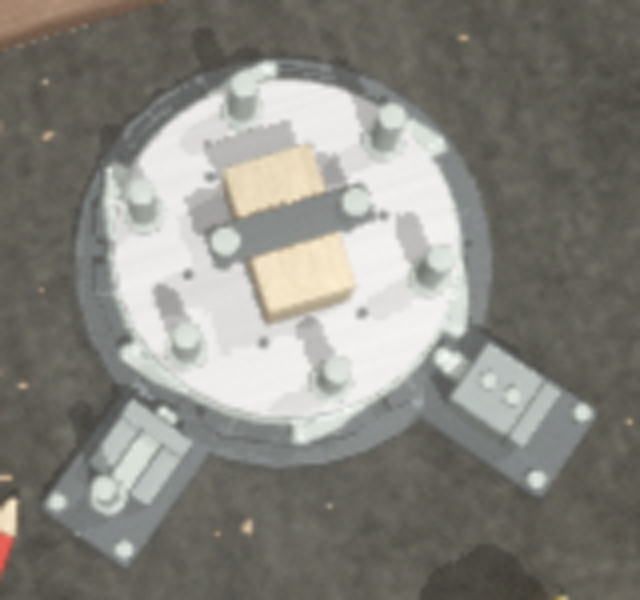

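View pics/c2.png

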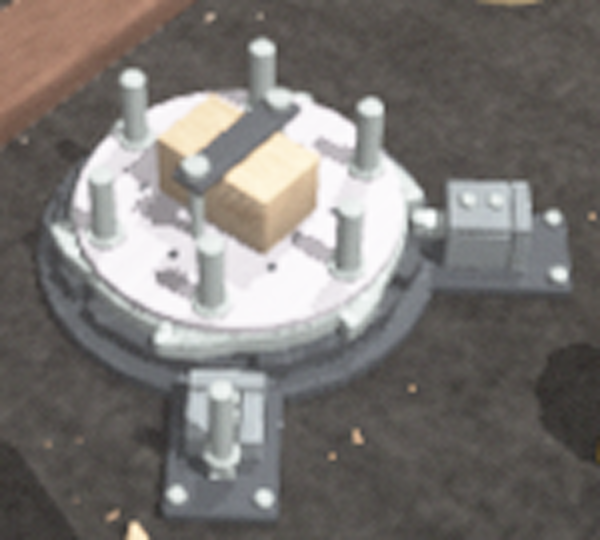

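Crop c1 shows the six post tops at about (243,82), (391,117), (438,260), (336,370), (187,335), (141,192), and the knob at (101,465). Crop c2 shows the same tops at (132,76), (262,46), (370,104), (350,205), (210,243), (103,175), and the knob top at (219,387).

```bash
python3 - <<'E'
from h import *
T=(np.array([[243,82],[391,117],[438,260],[336,370],[187,335],[141,192],[101,465]])+.5)/4-.5+[280,120]
S=(np.array([[132,76],[262,46],[370,104],[350,205],[210,243],[103,175],[219,387]])+.5)/4-.5+[270,145]
for n,U in(("top",T),("scene",S)):
    X=np.vstack([ray(n,U[:6],.085),ray(n,U[6],.075)])
    c=X[:6].mean(0);v=X[:6]-c
    print(n,"c",c.round(4),"r",np.hypot(v[:,0],v[:,1]).round(4),"ang",np.degrees(np.arctan2(v[:,1],v[:,0])).round(1))
    k=X[6]-c;print(" knob",X[6].round(4),"r",np.hypot(k[0],k[1]),"ang",np.degrees(np.arctan2(k[1],k[0])))
# triangulate
P=[cam(n)[0]@np.c_[cam(n)[1],cam(n)[2]] for n in("top","scene")]
X=cv2.triangulatePoints(P[0],P[1],T.T,S.T);print((X[:3]/X[3]).T.round(4))
# pawl housing dir: tongue screws z~.01 ; 
W=(np.array([[583,412],[536,480],[57,500],[123,548]])+.5)/4-.5+[280,120]
w=ray("top",W,.012);print(w.round(4), np.degrees(np.arctan2(*(w[:2].mean(0)-[c[0],c[1],0])[1::-1])),np.degrees(np.arctan2(*(w[2:].mean(0)-[c[0],c[1],0])[1::-1])))
# base disc: dark rim fit
R=(np.array([[77,265],[490,250],[285,467],[350,65]])+.5)/4-.5+[280,120]
print(ray("top",R,.01).round(4))
E
```

```text
top c [0.5991 0.1585 0.085 ] r [0.0752 0.0736 0.0733 0.0741 0.0731 0.0736] ang [  15.7  -44.2 -105.1 -164.4  136.3   75.8]
 knob [0.4858 0.2516 0.075 ] r 0.14655668036195427 ang 140.61149624447344
scene c [0.5972 0.1584 0.085 ] r [0.0745 0.0737 0.0741 0.0732 0.0744 0.073 ] ang [  15.6  -44.  -103.2 -164.3  135.8   77.3]
 knob [0.4741 0.2511 0.075 ] r 0.15411025190800634 ang 143.02869602383427
[[0.6716 0.1781 0.083 ]
 [0.6519 0.1067 0.0836]
 [0.5794 0.0876 0.0863]
 [0.5276 0.1383 0.0841]
 [0.5466 0.2089 0.0818]
 [0.6173 0.229  0.0816]
 [0.4845 0.2492 0.0636]]
[[0.5143 0.0067 0.012 ]
 [0.4799 0.0327 0.012 ]
 [0.4748 0.2777 0.012 ]
 [0.4497 0.2442 0.012 ]] -125.8171859894914 142.78007879538285
[[0.5981 0.2662 0.01  ]
 [0.601  0.0495 0.01  ]
 [0.4894 0.1604 0.01  ]
 [0.7041 0.1189 0.01  ]]
```

```bash
cat >> h.py <<'E'
C=np.array([.598,.1585]); YAW=8.5
from scipy.spatial.transform import Rotation as Ro
def row(p0,y0,p1,y1):
    "row from pose (p0,yaw y0) to (p1,yaw y1), tool down"
    R=Ro.from_euler('xyz',[180,0,y0],degrees=True).as_matrix()
    d=R.T@(np.array(p1)-p0)
    return np.r_[d/.1,0,0,-np.radians(y1-y0)/.5].round(3).tolist()
def pol(r,a): return C+r*np.array([np.cos(np.radians(a)),np.sin(np.radians(a))])
E
python3 - <<'E'
import plant;print([ (n,getattr(plant,n)) for n in dir(plant) if 'hold' in n.lower()])
from h import *
o=get_obs();a=o["tool_pos"];ya=-15.6
b=np.r_[pol(.074,75.9),.15];yb=-104.1
N=6
for k in range(N):
    f,g=k/N,(k+1)/N
    print(row(a+(b-a)*f,ya+(yb-ya)*f,a+(b-a)*g,ya+(yb-ya)*g))
E
```

```text
[('hold_point_z', 0.0188)]
[0.885, 0.479, 0.126, 0.0, 0.0, 0.515]
[0.978, 0.237, 0.126, 0.0, 0.0, 0.515]
[1.006, -0.019, 0.126, 0.0, 0.0, 0.515]
[0.968, -0.275, 0.126, 0.0, 0.0, 0.515]
[0.866, -0.512, 0.126, 0.0, 0.0, 0.515]
[0.707, -0.716, 0.126, 0.0, 0.0, 0.515]
```

Request:
step_arm(
  steps=[
    [[0.45,0.24,0.06,0,0,0.26],[0.885,0.479,0.126,0,0,0.515],[0.885,0.479,0.126,0,0,0.515]],
  ],
  jaw=180,
)

```text
clock: 0.4
tool_pos: [0.2567, 0.5758, 0.2129]
orientation: [179.8, -0.1, -30.8]
force: [-0.1, 0.1, 0.8]
opening: 0.0689
gripper_force: 0.0
```

Request:
step_arm(
  steps=[
    [[0.49,0.12,0.06,0,0,0.26],[0.978,0.237,0.126,0,0,0.515],[0.978,0.237,0.126,0,0,0.515]],
  ],
)

```text
clock: 0.7
tool_pos: [0.3289, 0.506, 0.2003]
orientation: [179.9, -0.1, -45.6]
force: [-1.1, 0.4, 0.7]
opening: 0.045
gripper_force: 0.0
```

Request:
step_arm(
  steps=[
    [[0.5,0,0.06,0,0,0.26],[1.0,-0.019,0.126,0,0,0.515],[1.0,-0.019,0.126,0,0,0.515]],
  ],
)

```text
clock: 1.0
tool_pos: [0.4007, 0.4367, 0.1876]
orientation: [179.9, -0.1, -60.3]
force: [0.0, -0.3, -0.0]
opening: 0.0266
gripper_force: 0.0
```

Request:
step_arm(
  steps=[
    [[0.48,-0.14,0.06,0,0,0.26],[0.968,-0.275,0.126,0,0,0.515],[0.968,-0.275,0.126,0,0,0.515]],
  ],
)

```text
clock: 1.3
tool_pos: [0.4728, 0.3672, 0.1749]
orientation: [179.9, -0.1, -75.1]
force: [0.6, 0.4, 0.2]
opening: 0.026
gripper_force: 0.0
```

Request:
step_arm(
  steps=[
    [[0.43,-0.25,0.06,0,0,0.26],[0.866,-0.512,0.126,0,0,0.515],[0.866,-0.512,0.126,0,0,0.515],[0.866,-0.512,0.126,0,0,0.515]],
  ],
)

```text
clock: 1.7
tool_pos: [0.5435, 0.3001, 0.163]
orientation: [180.0, -0.0, -89.4]
force: [-1.1, -0.4, -0.0]
opening: 0.0259
gripper_force: 0.0
```

```bash
python3 - <<'E'
from h import *
o=get_obs();print(row(o["tool_pos"],o["orientation"][2],np.r_[pol(.074,75.9),.12],-104.1))
E
```

```text
[0.706, -0.718, 0.43, 0.0, 0.0, 0.512]
```

Request:
step_arm(
  steps=[
    [[0.35,-0.36,0.2,0,0,0.26],[0.706,-0.718,0.43,0,0,0.512],[0.706,-0.718,0.43,0,0,0.512],[0.706,-0.718,0.43,0,0,0.512],[0.706,-0.718,0.43,0,0,0.512]],
  ],
)

```text
clock: 2.2
tool_pos: [0.6152, 0.2323, 0.121]
orientation: [-180.0, 0.0, -103.9]
force: [-1.2, -1.1, 0.8]
opening: 0.0254
gripper_force: 0.0
```

```bash
python3 - <<'E'
from h import *
o=get_obs();print(o["tool_pos"],o["orientation"])
s,_=snapshot("scene");t,_=snapshot("top")
f=lambda p:cv2.resize(p[:,:,::-1],None,fx=4,fy=4,interpolation=cv2.INTER_CUBIC)
cv2.imwrite("pics/c3.png",np.hstack([f(s[125:265,270:370]),f(t[115:255,290:390])]))
print(proj("scene",[o["tool_pos"]])-[270,125],proj("top",[o["tool_pos"]])-[290,115])
E
```

```text
[0.61519433 0.23225817 0.1209613 ] [-1.79985372e+02  1.98171646e-02 -1.03912497e+02]
[[22.62825031 50.35347042]] [[22.98109927 48.79144861]]
```

View pics/c3.png

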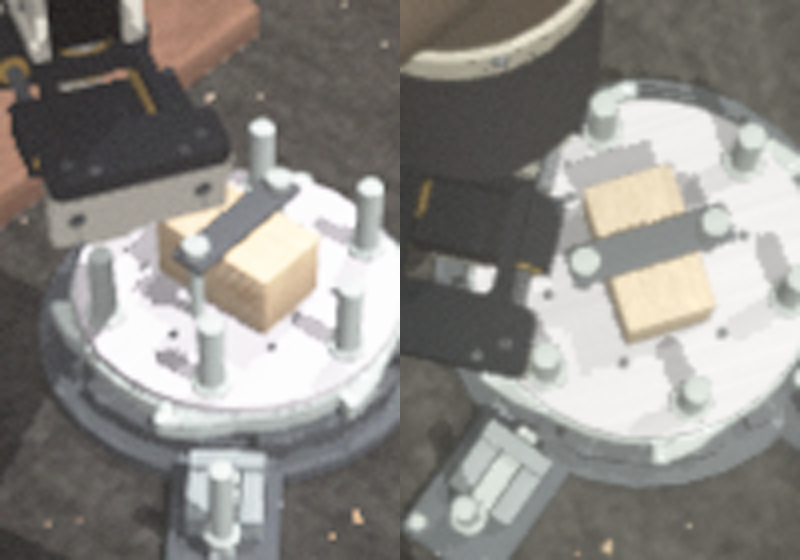

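Right half of the picture (top view): the post top shows between the two fingers near (475,275), so I'm descending.

Request:
step_arm(
  steps=[
    [[0.02,0,0.15,0,0,0],[0.02,0,0.3,0,0,0],[0.02,0,0.36,0,0,0],[0.02,0,0.4,0,0,0],[0.02,0,0.43,0,0,0],[0.02,0,0.43,0,0,0]],
  ],
)

```text
clock: 2.9
tool_pos: [0.6151, 0.229, 0.0774]
orientation: [180.0, -0.0, -104.1]
force: [-0.5, 0.5, 0.1]
opening: 0.0256
gripper_force: 0.0
```

Request:
step_arm(
  steps=[
    [[0,0,0.1,0,0,0],[0,0,0.18,0,0,0],[0,0,0.22,0,0,0],[0,0,0.22,0,0,0]],
  ],
  jaw=195,
)

```text
clock: 3.3
tool_pos: [0.6147, 0.2285, 0.0544]
orientation: [179.9, -0.1, -104.1]
force: [0.9, 0.4, -0.3]
opening: 0.0206
gripper_force: 0.0
```

```bash
cat >> h.py <<'E'
def arc(a0,y0,dphi,n,r=.074,z=.055):
    "rows of an arc in current tool frame: from measured pose to polar angle a0+dphi, yaw kept a-180"
    o=get_obs();out=[]
    for k in range(1,n+1):
        a=a0+dphi*k/n
        out.append(row(o["tool_pos"],y0,np.r_[pol(r,a),z],a-180))
    return out
E
python3 - <<'E'
from h import *
o=get_obs();v=o["tool_pos"][:2]-C;a=np.degrees(np.arctan2(v[1],v[0]));print(a,np.hypot(*v),o["tool_pos"],o["force"],o["opening"])
print(arc(a,o["orientation"][2],26,13))
E
```

```text
76.61322817794012 0.07193964319624958 [0.6146557  0.228485   0.05444911] [ 0.93901981  0.36576688 -0.27942137] 0.020557926356445107
[[-0.02, 0.026, -0.006, 0.0, 0.0, -0.094], [-0.018, 0.052, -0.006, 0.0, 0.0, -0.164], [-0.016, 0.078, -0.006, 0.0, 0.0, -0.234], [-0.012, 0.103, -0.006, 0.0, 0.0, -0.303], [-0.008, 0.129, -0.006, 0.0, 0.0, -0.373], [-0.003, 0.154, -0.006, 0.0, 0.0, -0.443], [0.004, 0.179, -0.006, 0.0, 0.0, -0.513], [0.011, 0.204, -0.006, 0.0, 0.0, -0.583], [0.018, 0.228, -0.006, 0.0, 0.0, -0.652], [0.027, 0.253, -0.006, 0.0, 0.0, -0.722], [0.037, 0.277, -0.006, 0.0, 0.0, -0.792], [0.047, 0.3, -0.006, 0.0, 0.0, -0.862], [0.058, 0.324, -0.006, 0.0, 0.0, -0.932]]
```

Request:
step_arm(
  steps=[
    [[-0.02,0.026,0,0,0,-0.094],[-0.018,0.052,0,0,0,-0.164],[-0.016,0.078,0,0,0,-0.234],[-0.012,0.103,0,0,0,-0.303],[-0.008,0.129,0,0,0,-0.373],[-0.003,0.154,0,0,0,-0.443],[0.004,0.179,0,0,0,-0.513],[0.011,0.204,0,0,0,-0.583],[0.018,0.228,0,0,0,-0.652],[0.027,0.253,0,0,0,-0.722],[0.037,0.277,0,0,0,-0.792],[0.047,0.3,0,0,0,-0.862],[0.058,0.324,0,0,0,-0.932]],
  ],
)

```text
clock: 4.6
tool_pos: [0.5829, 0.2312, 0.0559]
orientation: [-179.9, -0.0, -77.3]
force: [1.3, -1.3, -1.6]
opening: 0.0207
gripper_force: 0.9
```

```bash
cat >> h.py <<'E'
def st():
    o=get_obs();v=o["tool_pos"][:2]-C;a=np.degrees(np.arctan2(v[1],v[0]));f=o["force"]
    er=np.array([v[0],v[1]])/np.hypot(*v);et=np.array([-er[1],er[0]])
    print("ang",a.round(2),"r",np.hypot(*v).round(4),"yaw",o["orientation"][2].round(1),"z",o["tool_pos"][2].round(4),"Frad",(f[:2]@er).round(1),"Ftan",(f[:2]@et).round(1),"open",o["opening"].round(4),o["clock"]);return o,a
E
python3 - <<'E'
from h import *
o,a=st();[print(r) for r in [arc(a,o["orientation"][2],18,9)]]
E
```

```text
Traceback (most recent call last):
  File "h.py", line 28, in st
    print("ang",a.round(2),"r",np.hypot(*v).round(4),"yaw",o["orientation"][2].round(1),"z",o["tool_pos"][2].round(4),"Frad",(f[:2]@er).round(1),"Ftan",(f[:2]@et).round(1),"open",o["opening"].round(4),o["clock"]);return o,a
                                                                                                                                                                                   ^^^^^^^^^^^^^^^^^^
AttributeError: 'float' object has no attribute 'round'
```

```bash
sed -i 's/o\["opening"\].round(4)/round(o["opening"],4)/' h.py
python3 - <<'E'
from h import *
o,a=st();[print(r) for r in [arc(a,o["orientation"][2],26,13)]]
E
```

```text
ang 101.7 r 0.0742 yaw -77.3 z 0.0559 Frad -1.5 Ftan -1.1 open 0.0207 4.6
[[0.002, 0.026, 0.009, 0.0, 0.0, -0.034], [0.003, 0.052, 0.009, 0.0, 0.0, -0.104], [0.005, 0.077, 0.009, 0.0, 0.0, -0.174], [0.008, 0.103, 0.009, 0.0, 0.0, -0.244], [0.011, 0.129, 0.009, 0.0, 0.0, -0.314], [0.016, 0.154, 0.009, 0.0, 0.0, -0.383], [0.021, 0.179, 0.009, 0.0, 0.0, -0.453], [0.027, 0.204, 0.009, 0.0, 0.0, -0.523], [0.034, 0.229, 0.009, 0.0, 0.0, -0.593], [0.042, 0.254, 0.009, 0.0, 0.0, -0.663], [0.051, 0.278, 0.009, 0.0, 0.0, -0.732], [0.061, 0.302, 0.009, 0.0, 0.0, -0.802], [0.071, 0.326, 0.009, 0.0, 0.0, -0.872]]
```

Request:
step_arm(
  steps=[
    [[0.002,0.026,0,0,0,-0.034],[0.003,0.052,0,0,0,-0.104],[0.005,0.077,0,0,0,-0.174],[0.008,0.103,0,0,0,-0.244],[0.011,0.129,0,0,0,-0.314],[0.016,0.154,0,0,0,-0.383],[0.021,0.179,0,0,0,-0.453],[0.027,0.204,0,0,0,-0.523],[0.034,0.229,0,0,0,-0.593]],
  ],
)

```text
clock: 5.5
tool_pos: [0.5644, 0.2245, 0.0563]
orientation: [-179.6, -0.0, -60.3]
force: [13.1, 1.3, -7.7]
opening: 0.0209
gripper_force: 5.7
```

```bash
python3 - <<'E'
from h import *
o,a=st();print(arc(a,o["orientation"][2],12,12))
E
```

```text
ang 117.01 r 0.074 yaw -60.3 z 0.0563 Frad -4.8 Ftan -12.3 open 0.0209 5.5
[[-0.0, 0.013, 0.013, 0.0, 0.0, 0.06], [-0.0, 0.026, 0.013, 0.0, 0.0, 0.025], [-0.0, 0.039, 0.013, 0.0, 0.0, -0.01], [-0.0, 0.052, 0.013, 0.0, 0.0, -0.045], [0.0, 0.065, 0.013, 0.0, 0.0, -0.08], [0.001, 0.077, 0.013, 0.0, 0.0, -0.115], [0.002, 0.09, 0.013, 0.0, 0.0, -0.149], [0.003, 0.103, 0.013, 0.0, 0.0, -0.184], [0.004, 0.116, 0.013, 0.0, 0.0, -0.219], [0.006, 0.129, 0.013, 0.0, 0.0, -0.254], [0.007, 0.142, 0.013, 0.0, 0.0, -0.289], [0.009, 0.154, 0.013, 0.0, 0.0, -0.324]]
```

Request:
step_arm(
  steps=[
    [[0,0.013,0,0,0,-0.02],[0,0.026,0,0,0,-0.05],[0,0.039,0,0,0,-0.08],[0,0.052,0,0,0,-0.115],[0.001,0.065,0,0,0,-0.15]],
  ],
)

```text
clock: 6.0
tool_pos: [0.5589, 0.2214, 0.0564]
orientation: [-179.6, -0.0, -56.0]
force: [14.1, 2.0, -8.7]
opening: 0.0209
gripper_force: 6.4
```

```bash
python3 - <<'E'
from h import *
o,a=st()
E
```

```text
ang 121.87 r 0.0741 yaw -56.0 z 0.0564 Frad -5.7 Ftan -13.0 open 0.0209 6.0
```

Request:
step_arm(
  steps=[
    [[0,0.013,0,0,0,-0.035],[0,0.026,0,0,0,-0.07],[0,0.039,0,0,0,-0.105],[0.001,0.052,0,0,0,-0.14],[0.001,0.065,0,0,0,-0.175],[0.002,0.077,0,0,0,-0.21]],
  ],
)

```text
clock: 6.6
tool_pos: [0.554, 0.2182, 0.0568]
orientation: [-179.4, -0.1, -50.0]
force: [17.2, 4.4, -12.1]
opening: 0.0207
gripper_force: 8.3
```

```bash
python3 - <<'E'
from h import *
o,a=st()
E
```

```text
ang 126.4 r 0.0742 yaw -50.0 z 0.0568 Frad -6.7 Ftan -16.5 open 0.0207 6.6
```

Request:
step_arm(
  steps=[
    [[0,0.006,0.005,0,0,0.01],[0,0.012,0.01,0,0,0.01],[0,0.018,0.01,0,0,0],[0,0.024,0.01,0,0,0]],
  ],
)

```text
clock: 7.0
tool_pos: [0.5523, 0.2171, 0.0566]
orientation: [-179.4, -0.1, -50.0]
force: [9.7, 4.8, -0.2]
opening: 0.0206
gripper_force: 5.3
```

```bash
python3 - <<'E'
from h import *
o,a=st()
E
```

```text
ang 127.96 r 0.0744 yaw -50.0 z 0.0566 Frad -2.2 Ftan -10.6 open 0.0206 7.0
```

Request:
step_arm(
  steps=[
    [[0,0.006,0,0,0,-0.017],[0,0.012,0,0,0,-0.034],[0,0.018,0,0,0,-0.05],[0,0.024,0,0,0,-0.07],[0,0.03,0,0,0,-0.085]],
  ],
)

```text
clock: 7.5
tool_pos: [0.5451, 0.212, 0.0551]
orientation: [-179.9, -0.0, -47.6]
force: [1.6, 1.6, 1.3]
opening: 0.0207
gripper_force: 1.0
```

```bash
python3 - <<'E'
from h import *
o,a=st()
E
```

```text
ang 134.71 r 0.0753 yaw -47.6 z 0.0551 Frad -0.0 Ftan -2.2 open 0.0207 7.5
```

Request:
step_arm(
  steps=[
    [[0,0.013,0,0,0,-0.035],[0,0.026,0,0,0,-0.07],[0.001,0.039,0,0,0,-0.105],[0.002,0.052,0,0,0,-0.14],[0.002,0.052,0,0,0,-0.14],[0.002,0.052,0,0,0,-0.14]],
  ],
)

```text
clock: 8.1
tool_pos: [0.5406, 0.2077, 0.0544]
orientation: [180.0, 0.0, -43.6]
force: [1.0, 1.1, 1.1]
opening: 0.0203
gripper_force: 0.5
```

```bash
python3 - <<'E'
from h import *
o,a=st()
E
```

```text
ang 139.37 r 0.0756 yaw -43.6 z 0.0544 Frad -0.1 Ftan -1.5 open 0.0203 8.1
```

Request:
step_arm(
  steps=[
    [[0.01,-0.02,0,0,0,0.05],[0.01,-0.04,0,0,0,0.1],[0.012,-0.055,0,0,0,0.14],[0.014,-0.065,0,0,0,0.17],[0.015,-0.075,0,0,0,0.2],[0.017,-0.085,0,0,0,0.23],[0.018,-0.095,0,0,0,0.25],[0.018,-0.095,0,0,0,0.25]],
  ],
)

```text
clock: 8.9
tool_pos: [0.5486, 0.2136, 0.0543]
orientation: [180.0, 0.0, -50.8]
force: [-1.0, -0.1, -1.1]
opening: 0.0205
gripper_force: 0.9
```

```bash
python3 - <<'E'
from h import *
o,a=st()
E
```

```text
ang 131.9 r 0.074 yaw -50.8 z 0.0543 Frad 0.6 Ftan 0.8 open 0.0205 8.9
```

Request:
step_arm(
  steps=[
    [[0,-0.006,0,0,0,0.017],[0,-0.012,0,0,0,0.034],[0,-0.018,0,0,0,0.05],[0,-0.024,0,0,0,0.065],[0,-0.024,0,0,0,0.065]],
  ],
)

```text
clock: 9.4
tool_pos: [0.5508, 0.2152, 0.0545]
orientation: [-180.0, -0.0, -52.7]
force: [-2.0, -0.5, -0.4]
opening: 0.0206
gripper_force: 1.0
```

```bash
python3 - <<'E'
from h import *
o,a=st()
E
```

```text
ang 129.77 r 0.0738 yaw -52.7 z 0.0545 Frad 0.8 Ftan 1.9 open 0.0206 9.4
```

Request:
step_arm(
  steps=[
    [[0,-0.005,0,0,0,0.015],[0,-0.01,0,0,0,0.03],[0,-0.015,0,0,0,0.04],[0,-0.015,0,0,0,0.04]],
  ],
)

```text
clock: 9.8
tool_pos: [0.552, 0.2161, 0.0546]
orientation: [-180.0, -0.0, -53.8]
force: [-3.6, -0.2, -1.2]
opening: 0.0204
gripper_force: 1.0
```

```bash
python3 - <<'E'
from h import *
o,a=st()
E
```

```text
ang 128.59 r 0.0737 yaw -53.8 z 0.0546 Frad 2.1 Ftan 3.0 open 0.0204 9.8
```

Request:
step_arm(
  steps=[
    [[0,-0.005,0,0,0,0.015],[0,-0.01,0,0,0,0.03],[0,-0.015,0,0,0,0.04],[0,-0.015,0,0,0,0.04]],
  ],
)

```text
clock: 10.2
tool_pos: [0.553, 0.2168, 0.0545]
orientation: [180.0, 0.0, -55.0]
force: [-3.4, -1.7, -0.9]
opening: 0.0209
gripper_force: 1.5
```

```bash
python3 - <<'E'
from h import *
o,a=st()
E
```

```text
ang 127.64 r 0.0737 yaw -55.0 z 0.0545 Frad 0.8 Ftan 3.7 open 0.0209 10.2
```

Request:
step_arm(
  steps=[
    [[0,-0.005,0,0,0,0.01],[0,-0.01,0,0,0,0.02],[0,-0.01,0,0,0,0.02],[0,-0.01,0,0,0,0.02]],
  ],
)

```text
clock: 10.6
tool_pos: [0.5532, 0.2168, 0.0545]
orientation: [179.9, -0.0, -55.5]
force: [-6.1, -1.6, 1.5]
opening: 0.0206
gripper_force: 2.9
```

```bash
python3 - <<'E'
from h import *
o,a=st()
E
```

```text
ang 127.53 r 0.0736 yaw -55.5 z 0.0545 Frad 2.4 Ftan 5.9 open 0.0206 10.6
```

Request:
step_arm(
  steps=[
    [[0,-0.005,0,0,0,0],[0,-0.01,0,0,0,0],[0,-0.015,0,0,0,0],[0,-0.015,0,0,0,0]],
  ],
)

```text
clock: 11.0
tool_pos: [0.5533, 0.2169, 0.0544]
orientation: [179.8, 0.0, -55.5]
force: [-9.3, -2.8, 5.5]
opening: 0.0204
gripper_force: 5.0
```

```bash
python3 - <<'E'
from h import *
o,a=st()
E
```

```text
ang 127.4 r 0.0736 yaw -55.5 z 0.0544 Frad 3.4 Ftan 9.1 open 0.0204 11.0
```

Request:
step_arm(
  steps=[
    [[0,-0.006,0,0,0,0],[0,-0.012,0,0,0,0],[0,-0.012,0,0,0,0],[0,-0.012,0,0,0,0],[0,-0.012,0,0,0,0],[0,-0.012,0,0,0,0]],
  ],
)

```text
clock: 11.6
tool_pos: [0.5534, 0.217, 0.0544]
orientation: [179.7, 0.0, -55.6]
force: [-12.6, -4.5, 9.1]
opening: 0.0209
gripper_force: 6.6
```

```bash
python3 - <<'E'
from h import *
o,a=st()
E
```

```text
ang 127.35 r 0.0735 yaw -55.6 z 0.0544 Frad 4.1 Ftan 12.8 open 0.0209 11.6
```

Request:
step_arm(
  steps=[
    [[0,0.02,0,0,0,0],[0,0.04,0,0,0,0],[0,0.06,0,0,0,0],[0,0.065,0,0,0,0],[0,0.065,0,0,0,0]],
  ],
)

```text
clock: 12.1
tool_pos: [0.5514, 0.2157, 0.0549]
orientation: [-179.9, -0.0, -55.5]
force: [-0.1, -0.4, -0.2]
opening: 0.0207
gripper_force: 0.0
```

```bash
python3 - <<'E'
from h import *
o,a=st()
E
```

```text
ang 129.15 r 0.0738 yaw -55.5 z 0.0549 Frad -0.3 Ftan 0.3 open 0.0207 12.1
```

Request:
step_arm(
  steps=[
    [[0,0.005,-0.1,0,0,0],[0,0.005,-0.35,0,0,0],[0,0.005,-0.65,0,0,0],[0,0.005,-0.65,0,0,0]],
  ],
)

```text
clock: 12.5
tool_pos: [0.5531, 0.2166, 0.1247]
orientation: [-179.6, -0.0, -55.4]
force: [0.2, 0.0, 0.5]
opening: 0.0205
gripper_force: 0.0
```

```bash
python3 - <<'E'
from h import *
o,a=st();p=o["tool_pos"];q=np.r_[pol(.186,143.5),.115];m=(p+q)/2
print(q,row(p,o["orientation"][2],m,-46),row(p,o["orientation"][2],q,-36.5), row(m,-46,q,-36.5))
E
```

```text
ang 127.69 r 0.0735 yaw -55.4 z 0.1247 Frad -0.1 Ftan -0.2 open 0.0205 12.5
[0.44848262 0.26913704 0.115     ] [-0.513, 0.282, 0.048, 0.0, 0.0, -0.33] [-1.026, 0.564, 0.097, 0.0, 0.0, -0.661] [-0.552, 0.194, 0.048, 0.0, 0.0, -0.332]
```

Request:
step_arm(
  steps=[
    [[-0.3,0.15,0.04,0,0,-0.17],[-0.6,0.33,0.07,0,0,-0.35],[-0.85,0.48,0.09,0,0,-0.5],[-1.0,0.564,0.09,0,0,-0.66],[-1.0,0.564,0.09,0,0,-0.66],[-1.0,0.564,0.09,0,0,-0.66]],
  ],
  jaw=255,
)

```text
clock: 13.1
tool_pos: [0.4475, 0.266, 0.1112]
orientation: [-179.9, -0.0, -36.6]
force: [-0.4, 0.0, 0.1]
opening: 0.0008
gripper_force: 0.0
```

```bash
python3 - <<'E'
from h import *
o,a=st();print(o["tool_pos"])
t,_=snapshot("top");s,_=snapshot("scene")
f=lambda p:cv2.resize(p[:,:,::-1],None,fx=4,fy=4,interpolation=cv2.INTER_CUBIC)
cv2.imwrite("pics/c4.png",np.hstack([f(s[145:285,270:370]),f(t[135:275,280:380])]))
E
```

```text
ang 144.46 r 0.1849 yaw -36.6 z 0.1112 Frad 0.3 Ftan 0.2 open 0.0008 13.1
[0.44752152 0.26599043 0.11115082]
```

View pics/c4.png

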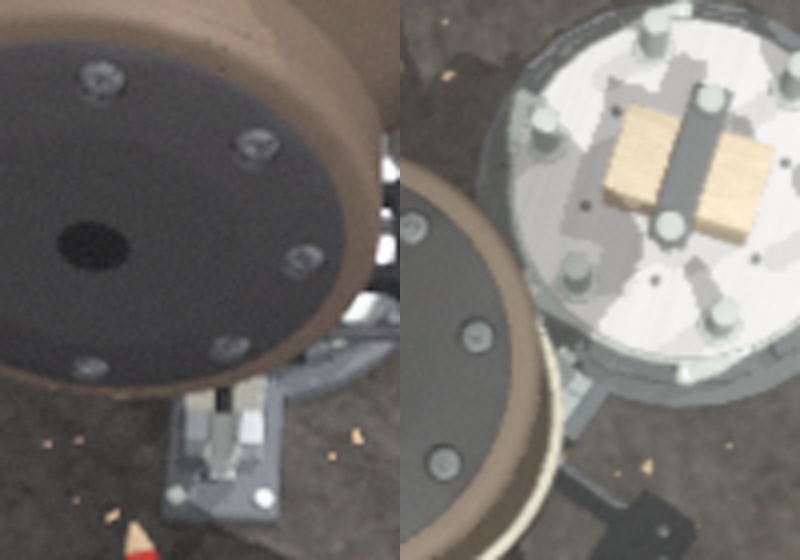

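The arm's flange hides the fingers in both views and the knob is at (222,440) in the left half. I'll rely on the geometry, which leaves about 11 mm of gap, and descend carefully.

Request:
step_arm(
  steps=[
    [[0,0,0.2,0,0,0],[0,0,0.35,0,0,0],[0,0,0.4,0,0,0],[0,0,0.45,0,0,0],[0,0,0.5,0,0,0],[0,0,0.55,0,0,0],[0,0,0.6,0,0,0],[0,0,0.6,0,0,0]],
  ],
)

```text
clock: 14.0
tool_pos: [0.447, 0.2653, 0.05]
orientation: [180.0, 0.0, -36.6]
force: [0.6, -0.0, 0.8]
opening: 0.0003
gripper_force: 0.0
```

Request:
step_arm(
  steps=[
    [[0.02,0.01,0,0,0,0],[0.04,0.02,0,0,0,0],[0.06,0.02,0,0,0,0],[0.07,0.02,0,0,0,0],[0.08,0.02,0,0,0,0],[0.08,0.02,0,0,0,0]],
  ],
)

```text
clock: 14.6
tool_pos: [0.4527, 0.2591, 0.0506]
orientation: [-180.0, -0.0, -36.6]
force: [0.8, -0.1, -0.0]
opening: 0.0005
gripper_force: 0.0
```

```bash
python3 - <<'E'
from h import *
o,a=st()
E
```

```text
ang 145.3 r 0.1768 yaw -36.6 z 0.0506 Frad -0.7 Ftan -0.4 open 0.0005 14.6
```

Request:
step_arm(
  steps=[
    [[0,-0.025,0,0,0,0],[0.01,-0.05,0,0,0,0],[0.02,-0.055,0,0,0,0],[0.03,-0.055,0,0,0,0],[0.04,-0.055,0,0,0,0],[0.05,-0.055,0,0,0,0],[0.05,-0.055,0,0,0,0]],
  ],
)

```text
clock: 15.3
tool_pos: [0.4598, 0.2604, 0.0505]
orientation: [180.0, 0.0, -36.6]
force: [-0.4, -0.7, -0.3]
opening: 0.0006
gripper_force: 0.0
```

```bash
python3 - <<'E'
from h import *
o,a=st()
E
```

```text
ang 143.58 r 0.1717 yaw -36.6 z 0.0505 Frad -0.1 Ftan 0.8 open 0.0006 15.3
```

Request:
step_arm(
  steps=[
    [[0.01,0,0,0,0,0],[0.02,0,0,0,0,0],[0.03,0,0,0,0,0],[0.04,0,0,0,0,0],[0.04,0,0,0,0,0]],
  ],
)

```text
clock: 15.8
tool_pos: [0.463, 0.2582, 0.0505]
orientation: [180.0, 0.0, -36.6]
force: [-1.3, 0.7, 0.7]
opening: 0.0004
gripper_force: 0.6
```

```bash
python3 - <<'E'
from h import *
o,a=st()
E
```

```text
ang 143.56 r 0.1678 yaw -36.6 z 0.0505 Frad 1.5 Ftan 0.2 open 0.0004 15.8
```

Request:
step_arm(
  steps=[
    [[0.005,0,0,0,0,0],[0.01,0,0,0,0,0],[0.015,0,0,0,0,0],[0.02,0,0,0,0,0],[0.02,0,0,0,0,0]],
  ],
)

```text
clock: 16.3
tool_pos: [0.4647, 0.257, 0.0505]
orientation: [180.0, -0.0, -36.6]
force: [-2.0, 1.5, -0.1]
opening: 0.0003
gripper_force: 0.7
```

```bash
python3 - <<'E'
from h import *
o,a=st()
E
```

```text
ang 143.56 r 0.1658 yaw -36.6 z 0.0505 Frad 2.5 Ftan -0.0 open 0.0003 16.3
```

Sliding at about 2.5 N. Keep going in small steps past the nose-strike depth.

Request:
step_arm(
  steps=[
    [[0.005,0,0,0,0,0],[0.01,0,0,0,0,0],[0.015,0,0,0,0,0],[0.02,0,0,0,0,0],[0.02,0,0,0,0,0]],
  ],
)

```text
clock: 16.8
tool_pos: [0.4663, 0.2558, 0.0506]
orientation: [-180.0, -0.0, -36.6]
force: [-1.6, 0.9, 0.4]
opening: 0.0001
gripper_force: 0.6
```

Request:
step_arm(
  steps=[
    [[0.005,0,0,0,0,0],[0.01,0,0,0,0,0],[0.015,0,0,0,0,0],[0.015,0,0,0,0,0]],
  ],
)

```text
clock: 17.2
tool_pos: [0.4675, 0.2549, 0.0506]
orientation: [180.0, -0.0, -36.6]
force: [-2.0, 1.3, 0.1]
opening: 0.0004
gripper_force: 0.7
```

```bash
python3 - <<'E'
from h import *
o,a=st()
E
```

```text
ang 143.56 r 0.1623 yaw -36.6 z 0.0506 Frad 2.4 Ftan 0.2 open 0.0004 17.2
```

Request:
step_arm(
  steps=[
    [[0.006,0,0,0,0,0],[0.012,0,0,0,0,0],[0.018,0,0,0,0,0],[0.024,0,0,0,0,0],[0.03,0,0,0,0,0],[0.03,0,0,0,0,0]],
  ],
)

```text
clock: 17.8
tool_pos: [0.4699, 0.2531, 0.0505]
orientation: [180.0, -0.0, -36.6]
force: [-0.5, 1.1, -0.9]
opening: 0.0003
gripper_force: 0.7
```

Request:
step_arm(
  steps=[
    [[0.006,0,0,0,0,0],[0.012,0,0,0,0,0],[0.018,0,0,0,0,0],[0.024,0,0,0,0,0],[0.024,0,0,0,0,0]],
  ],
)

```text
clock: 18.3
tool_pos: [0.4718, 0.2516, 0.0506]
orientation: [180.0, -0.0, -36.6]
force: [-1.3, 0.2, 0.3]
opening: 0.0005
gripper_force: 0.7
```

```bash
python3 - <<'E'
from h import *
o,a=st()
E
```

```text
ang 143.56 r 0.1568 yaw -36.6 z 0.0506 Frad 1.2 Ftan 0.7 open 0.0005 18.3
```

Travel is about 16–17 mm now. I'm feeling for the end stop.

Request:
step_arm(
  steps=[
    [[0.005,0,0,0,0,0],[0.01,0,0,0,0,0],[0.015,0,0,0,0,0],[0.02,0,0,0,0,0],[0.02,0,0,0,0,0]],
  ],
)

```text
clock: 18.8
tool_pos: [0.4734, 0.2505, 0.0506]
orientation: [-180.0, -0.0, -36.6]
force: [-1.9, 1.6, -0.6]
opening: 0.0007
gripper_force: 0.7
```

Request:
step_arm(
  steps=[
    [[0.005,0,0,0,0,0],[0.01,0,0,0,0,0],[0.01,0,0,0,0,0]],
  ],
)

```text
clock: 19.1
tool_pos: [0.4742, 0.2499, 0.0505]
orientation: [180.0, -0.0, -36.6]
force: [-0.7, 1.2, 0.0]
opening: 0.0007
gripper_force: 0.7
```

```bash
python3 - <<'E'
from h import *
o,a=st()
E
```

```text
ang 143.57 r 0.1539 yaw -36.6 z 0.0505 Frad 1.3 Ftan -0.6 open 0.0007 19.1
```

Request:
step_arm(
  steps=[
    [[0.005,0,0,0,0,0],[0.01,0,0,0,0,0],[0.01,0,0,0,0,0]],
  ],
)

```text
clock: 19.4
tool_pos: [0.475, 0.2493, 0.0506]
orientation: [-180.0, -0.0, -36.6]
force: [-2.2, 1.0, 0.5]
opening: 0.0007
gripper_force: 0.7
```

Request:
step_arm(
  steps=[
    [[0.005,0,0,0,0,0],[0.01,0,0,0,0,0],[0.01,0,0,0,0,0]],
  ],
)

```text
clock: 19.7
tool_pos: [0.4758, 0.2487, 0.0506]
orientation: [180.0, 0.0, -36.6]
force: [-1.2, 1.5, 0.2]
opening: 0.0006
gripper_force: 0.7
```

```bash
python3 - <<'E'
from h import *
o,a=st()
E
```

```text
ang 143.57 r 0.1518 yaw -36.6 z 0.0506 Frad 1.8 Ftan -0.5 open 0.0006 19.7
```

Request:
step_arm(
  steps=[
    [[0.005,0,0,0,0,0],[0.01,0,0,0,0,0],[0.01,0,0,0,0,0]],
  ],
)

```text
clock: 20.0
tool_pos: [0.4761, 0.2484, 0.0505]
orientation: [-180.0, 0.0, -36.6]
force: [-5.9, 3.0, 1.2]
opening: 0.0003
gripper_force: 2.8
```

Request:
step_arm(
  steps=[
    [[0.005,0,0,0,0,0],[0.01,0,0,0,0,0],[0.01,0,0,0,0,0]],
  ],
)

```text
clock: 20.3
tool_pos: [0.4763, 0.2483, 0.0505]
orientation: [-180.0, 0.1, -36.6]
force: [-9.5, 7.4, 4.1]
opening: 0.0005
gripper_force: 5.7
```

```bash
python3 - <<'E'
from h import *
o,a=st()
E
```

```text
ang 143.56 r 0.1513 yaw -36.6 z 0.0505 Frad 12.1 Ftan -0.3 open 0.0005 20.3
```

End stop felt at 12 N. Backing off and lifting.

Request:
step_arm(
  steps=[
    [[-0.03,0,0,0,0,0],[-0.1,0,0,0,0,0],[-0.25,0,0,0,0,0],[-0.3,0,-0.3,0,0,0],[-0.4,0,-0.7,0,0,0],[-0.5,0.3,-0.9,0,0,0],[-0.6,0.7,-0.9,0,0,0],[-0.6,0.95,-0.9,0,0,0],[-0.6,0.95,-0.9,0,0,0]],
  ],
)

```text
clock: 21.2
tool_pos: [0.3705, 0.2047, 0.1409]
orientation: [-180.0, 0.0, -36.6]
force: [-0.0, -0.5, 0.2]
opening: 0.0006
gripper_force: 0.0
```

Request:
step_arm(
  steps=[
    [[0,0,-0.3,0,0,0],[-0.2,-0.3,-0.4,0,0,0],[-0.2,-0.7,-0.4,0,0,0],[-0.2,-0.7,-0.4,0,0,0],[-0.2,-0.7,-0.4,0,0,0]],
  ],
)

```text
clock: 21.7
tool_pos: [0.3986, 0.2757, 0.1799]
orientation: [179.9, -0.0, -36.6]
force: [0.3, -0.9, -0.7]
opening: -0.0001
gripper_force: 0.0
```

```bash
python3 - <<'E'
from h import *
o,a=st();print(o["tool_pos"],o["force"])
t,_=snapshot("top");s,_=snapshot("scene")
f=lambda p:cv2.resize(p[:,:,::-1],None,fx=4,fy=4,interpolation=cv2.INTER_CUBIC)
cv2.imwrite("pics/c5.png",np.hstack([f(s[145:285,290:380]),f(t[125:265,290:395])]))
E
```

```text
ang 149.55 r 0.2313 yaw -36.6 z 0.1799 Frad -0.7 Ftan 0.7 open -0.0001 21.7
[0.3985678  0.27572258 0.17991094] [ 0.25274282 -0.92915549 -0.70744282]
```

View pics/c5.png

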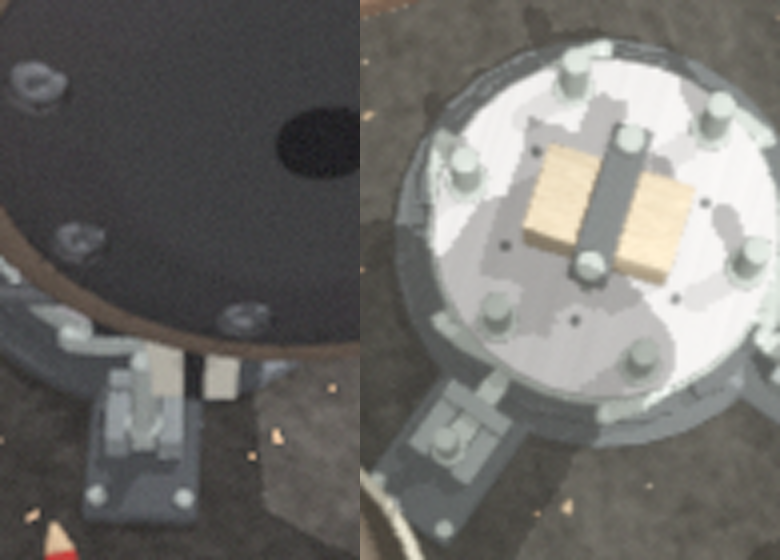

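The right half (top view) shows the knob at (446,440), close up to the guide, and the bolt's tongue running under the dial at (492,382). The bolt is home and the robot is clear, so I'm handing in.

```bash
python3 -c "
from plant import *
print(close_job())"
```

```text
the job is handed in; nothing more can be done
None
```

I handed the job in at 21.7 s with no verdict returned: I felt the pawl click, drew the dial back until its tooth bore on the pawl (12.8 N at the post), slid the bolt to its end stop (12 N), and left the robot touching nothing.

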